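# Bring the dryer back on at the laundry power box

### The job

The power in the laundry room has tripped: on the power box, flip the red main lever over to its ON side (the green mark), then flip the blue dryer lever over to ON as well, and after that press the green button on the start box fully in and let it come out again. Push with the fingertips only: the white and yellow levers stay ON throughout, the start box is not to be lifted or pushed away, and everything else on the counter stays where it stands.

Things in the scene. Friction and masses are not known exactly. Their poses are not given: they have to be found in the camera images.
- panel: The power box: grey metal box fixed on the counter, 170 (x) x 300 (y) x 60 mm high, carrying the row of four lever breakers along its y axis. Origin: centre of its underside. The lever tips stand at most 130 mm above the counter.
- main_breaker: Main breaker: black block 110 x 58 x 20 mm, fixed on top of the power box, with the red lever in its middle. Origin: centre of its underside, 60 mm above the counter. Its x axis points from the white OFF mark to the green ON mark (away from the robot), its y axis along the row of breakers, z up. The lever hinges about the y axis at 20 mm above this origin (on the block's top face). The four blocks stand side by side 64 mm apart, in any order.
- main (a joint): Angle of the red lever of the Main breaker: a paddle 22 mm wide, 12 mm thick, reaching 49 mm from its hinge. 0 = OFF, leaning 0.5 rad towards -x of its breaker; 0.5 = upright; 1.0 = ON, leaning 0.5 rad towards +x. A spring inside throws it away from upright to the nearer end; about 5 N pushed at the tip moves it off its stop, less as it nears upright. Starts OFF.
- dryer_breaker: Dryer breaker: black block 110 x 58 x 20 mm, fixed on top of the power box, with the blue lever in its middle. Origin: centre of its underside, 60 mm above the counter. Its x axis points from the white OFF mark to the green ON mark (away from the robot), its y axis along the row of breakers, z up. The lever hinges about the y axis at 20 mm above this origin (on the block's top face). The four blocks stand side by side 64 mm apart, in any order.
- dryer (a joint): Angle of the blue lever of the Dryer breaker: a paddle 22 mm wide, 12 mm thick, reaching 49 mm from its hinge. 0 = OFF, leaning 0.5 rad towards -x of its breaker; 0.5 = upright; 1.0 = ON, leaning 0.5 rad towards +x. A spring inside throws it away from upright to the nearer end; about 5 N pushed at the tip moves it off its stop, less as it nears upright. Starts OFF.
- washer_breaker: Washer breaker: black block 110 x 58 x 20 mm, fixed on top of the power box, with the white lever in its middle. Origin: centre of its underside, 60 mm above the counter. Its x axis points from the white OFF mark to the green ON mark (away from the robot), its y axis along the row of breakers, z up. The lever hinges about the y axis at 20 mm above this origin (on the block's top face). The four blocks stand side by side 64 mm apart, in any order.
- washer (a joint): Angle of the white lever of the Washer breaker: a paddle 22 mm wide, 12 mm thick, reaching 49 mm from its hinge. 0 = OFF, leaning 0.5 rad towards -x of its breaker; 0.5 = upright; 1.0 = ON, leaning 0.5 rad towards +x. A spring inside throws it away from upright to the nearer end; about 5 N pushed at the tip moves it off its stop, less as it nears upright. Starts ON.
- lights_breaker: Lights breaker: black block 110 x 58 x 20 mm, fixed on top of the power box, with the yellow lever in its middle. Origin: centre of its underside, 60 mm above the counter. Its x axis points from the white OFF mark to the green ON mark (away from the robot), its y axis along the row of breakers, z up. The lever hinges about the y axis at 20 mm above this origin (on the block's top face). The four blocks stand side by side 64 mm apart, in any order.
- lights (a joint): Angle of the yellow lever of the Lights breaker: a paddle 22 mm wide, 12 mm thick, reaching 49 mm from its hinge. 0 = OFF, leaning 0.5 rad towards -x of its breaker; 0.5 = upright; 1.0 = ON, leaning 0.5 rad towards +x. A spring inside throws it away from upright to the nearer end; about 5 N pushed at the tip moves it off its stop, less as it nears upright. Starts ON.
- start_box: Dryer start box: loose white plastic box standing on the counter, 90 (x) x 60 (y) x 40 mm high, about 360 to 590 g, with a round green push button on its top, left or right of the power box. Origin: centre of its underside; z up.
- start_top (a point): Centre of the green button's top face: button 30 mm across, 54 mm above the counter when out, standing 10 mm above its black collar (40 mm across).
- start (a joint): Travel of the green button: 0 = out, 0.006 m = fully pressed. Spring return; 2 N starts it, 5 N takes it fully in.
- cup: Bystander: open blue plastic measuring cup, 68 mm across, 65 mm high, standing beside the power box on the side away from the start box. Origin: centre of its underside (as for all the bystanders).
- spray: Bystander: white spray bottle with a green trigger head, 73 mm across, 235 mm high.
- brush: Bystander: flat hand brush with a wooden handle and a grey head, about 200 mm long, lying on the left side of the counter.
- stain: Bystander: slim white bottle with a blue label and red cap, 44 mm across, 120 mm high.
- tub: Bystander: white tub with an orange lid, 70 mm across, 70 mm high.

How it is judged:
By the outcome, as a careful person would: the job done as asked, in the order asked, and still so for the second after the job is handed in, with the robot touching nothing.
It also fails if it takes over 54 s, if anything falls off the work surface, if the arm or the gripper's body presses on something with over 40 N, if the wrist force passes 120 N, or if a joint passes its speed limit or range.

### The arm

A 6-joint arm with a two-finger parallel gripper is mounted at the origin on the work surface. World frame = base frame: x ahead of the robot, y to its left, z up, the work surface at z = 0. Lengths are in m, angles in degrees, forces in N, time in s.
With the tool pointing down it reaches from about 0.4 to 0.925 m from the base axis. Payload 3.4 kg.
Tool frame: the origin (TCP) lies at the very end of the fingers, on their centre line; the grasp point (between the pads) lies 19 mm behind it; z points along the fingers, y is the line along which they close (so a half turn about z gives the same grasp; the last joint's range is limited). The gripper opens to 85 mm and grips with 20 to 120 N. Pads are 22 mm wide; open, the fingers measure 114 mm over their backs; the gripper's body (76 mm by 85 mm) begins 54 mm behind the grasp point. The pads swing forward as they close: fully open they stand 13 mm farther back than shut.
Start: joints at [66.263, 17.578, 86.31, -0, 76.112, -4.211], TCP at [0.192, 0.542, 0.231] pointing down, gripper open.
Joint ranges: [-179.03, 179.03], [-60, 130.46], [8.19, 133.38], [-81.62, 261.62], [5.75, 156.47], [-153.77, 153.77]. Speed limits (degrees/s): [147.25, 147.25, 180, 180, 180, 180].

### API

Orientations are given as [roll, pitch, yaw] about the fixed x, y, z axes, in that order (R = Rz(yaw) Ry(pitch) Rx(roll)).
In Python, from workcell import manip gives the robot as it stands.
- The arm moves only by the tool step_arm, never from a script. Its argument "deltas" is a list of rows, each a list of 6 numbers: the shift along the tool's x, y, z in units of 200 mm (1.0 is 200 mm), then the turn, a rotation vector about the tool's x, y, z in units of 90 degrees (1.0 is 90 degrees). In form: [[dx, dy, dz, rx, ry, rz], ...]. A call has 1 to 8 rows; each row is the pose to reach, as a shift and turn from the pose commanded when the call began, along the tool's axes at that moment; what a row does not reach only later rows make up. A row lasts 1/8 s, in which the tool goes at most 62.5 mm and 10.7 degrees, less where a joint would pass 70% of its speed; a pose out of reach is approached as far as the arm can. A call with a number of a shift or a turn outside -1 to 1 is refused whole. A call with a gripper value outside its range is refused whole. "claw" is the opening, from 0 (shut) to 1 (fully open), set as the call begins (left out, the last holds). The fingers move at their own pace and stop on an object; the grip force is fixed at half the most. Time passes only in rows, so rows that repeat a pose let the fingers close. It gives the time, the measured TCP pose, the force, the opening and the grip force at its end, in the units of the state.
- manip.observe(): the state, without advancing time (a new reading comes with each control period).
- manip.snapshot(name): name is "scene" or "top" or "wrist"; returns a dict with "color" (480x640x3 uint8, blue, green, red), "vfov" (degrees; the focal length in pixels is half the picture's height over the tangent of half this angle, whatever the lens; pixels are square), "cx", "cy" (the principal point, pixels), "xyz" and "attitude" of the camera in the world; the wrist camera has in their place "mount" (4x4, takes a point from camera to tool coordinates, whose origin is the TCP and whose axes are the flange's). Camera axes: x right, y up, looking along -z (the intrinsics and any distortion apply to the point x, -y, -z); pixel columns grow to the right and rows downward; lengths in m; the calibration is good to about 2 mm. A picture is of the moment at which its call begins: read the wrist's pose just before it. There is no depth.
- manip.job_done(): hands the job in; it is judged then, once.
The state is a dict: "time": time; "joints": joint angles; "qvel": joint speeds; "effort": joint torques, N m; "tool_pos": TCP position; "orientation": TCP orientation; "force": force on the tool from outside, world axes, zero at the start; "moment": the same for the moment, N m; "opening": finger opening in m; "grip_force": force on a finger pad.
Only numpy, scipy, OpenCV 4.12 (cv2) and the standard library are available. Lean on these libraries where they do the work, as an engineer would, in place of code of your own. Each camera call takes 0.05 s, during which the arm holds its last target. There are 200 camera calls.

## Working session

There is one attempt and no reset: what is moved stays moved. The work goes in short steps, Python scripts to look and compute and a tool call to move; the robot and the scene stay as the last step left them, time stands still between calls to the robot, and variables do not carry over. Pictures are saved under pics/ and viewed, at most 10 in all, crops included, and the job is handed in when it is done.

Besides the shell and the picture viewer there is one more tool, called after "Emit:" as name(argument=value, ...), one argument or row to a line, values as JSON. step_arm: Moves the arm, as the interface text tells. Its arguments: {"type":"object","properties":{"deltas":{"type":"array","items":{"type":"array","items":{"type":"number"}}},"claw":{"type":"number"}},"required":["deltas"]}

```bash
ls; mkdir -p pics
cat > h.py <<'E'
import numpy as np,cv2
from workcell import manip
def snap(n,f=None):
    s=manip.snapshot(n)
    if f: cv2.imwrite('pics/'+f,s['color'])
    return s
E
python3 - <<'E'
from h import *
for n in('top','scene'):
    s=snap(n,n+'1.png'); print({k:v for k,v in s.items() if k!='color'})
print(manip.observe())
E
```

```text
pics
{'vfov': 51.820039286843716, 'cx': 322.0859090220251, 'cy': 244.69338017426165, 'xyz': array([0.23403981, 0.00339539, 1.48446103]), 'attitude': array([ 1.28524803e+01,  2.54641412e-02, -9.19237557e+01])}
{'vfov': 45.939433612819535, 'cx': 310.89280340870613, 'cy': 244.4111339066852, 'xyz': array([1.51054264, 0.05283788, 1.18991798]), 'attitude': array([41.70944842, -0.53974435, 92.76243134])}
{'time': 0.1, 'joints': array([ 6.62644985e+01,  1.76181979e+01,  8.63753441e+01,  6.44216429e-04,
        7.61117723e+01, -4.21189627e+00]), 'qvel': array([ 0.06366579, -0.14124645, -0.08657509,  0.01154362,  0.02440727,
        0.03597386]), 'effort': array([ 3.08313111e-05, -4.58522058e+01, -2.52608299e+01,  9.74640511e-05,
        5.34812876e-03, -1.31851283e-05]), 'tool_pos': array([0.19193701, 0.54136051, 0.23047791]), 'orientation': array([-1.79895016e+02, -8.35824390e-03,  1.60476232e+02]), 'force': array([-0.55747373, -0.94632657,  0.9333654 ]), 'moment': array([ 0.00543393, -0.0481267 ,  0.01414484]), 'grip_force': 0.0, 'opening': 0.08551508431847196}
```

View pics/top1.png

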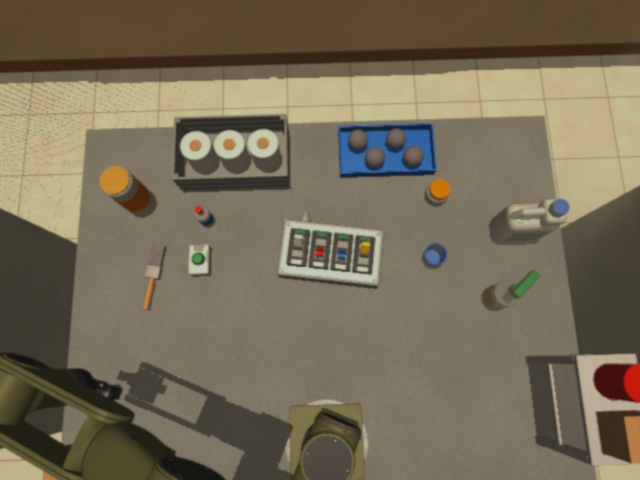

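View pics/scene1.png

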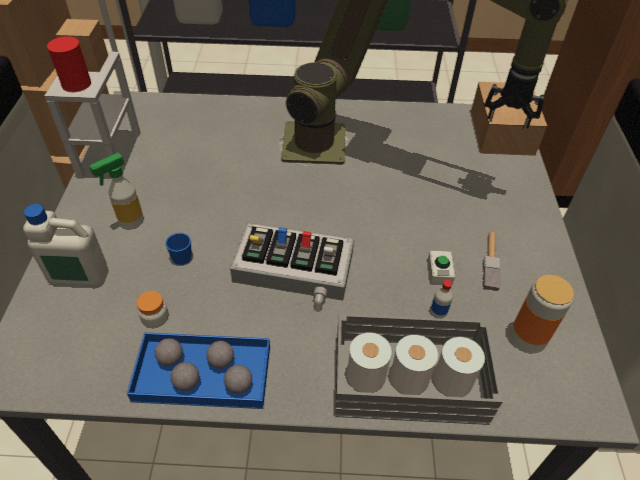

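Top view: the breakers run left to right white (299,243), red (320,252), blue (342,255), yellow (364,248). The green button is at (198,259), and the power box spans about (278–382, 222–286), slightly rotated. The scene view shows the same order. Next I'll measure.

```bash
cat >> h.py <<'E'
from scipy.spatial.transform import Rotation as Ro
def ray(s,uv,st=None):
    f=240/np.tan(np.radians(s['vfov']/2))
    d=np.array([(uv[0]-s['cx'])/f,-(uv[1]-s['cy'])/f,-1.])
    if 'mount' in s:
        T=np.eye(4);T[:3,:3]=Ro.from_euler('xyz',st['orientation'],degrees=True).as_matrix();T[:3,3]=st['tool_pos']
        M=T@np.array(s['mount']);return M[:3,3],M[:3,:3]@d
    return np.array(s['xyz']),Ro.from_euler('xyz',s['attitude'],degrees=True).as_matrix()@d
def plane(s,uv,z,st=None):
    o,d=ray(s,uv,st);return o+d*(z-o[2])/d[2]
def two(r1,r2):
    (a,d),(b,e)=r1,r2
    t=np.linalg.lstsq(np.c_[d,-e],b-a,rcond=None)[0]
    p,q=a+d*t[0],b+e*t[1];return (p+q)/2,np.linalg.norm(p-q)
H={'red':[(0,8),(172,180)],'green':[(50,80)],'blue':[(100,125)],'yellow':[(22,34)]}
def blobs(s,c,roi,smin=120,vmin=70,amin=8):
    hsv=cv2.cvtColor(s['color'],cv2.COLOR_BGR2HSV);m=np.zeros(hsv.shape[:2],np.uint8)
    for a,b in H[c]: m|=cv2.inRange(hsv,(a,smin,vmin),(b,255,255))
    x0,y0,x1,y1=roi;k=np.zeros_like(m);k[y0:y1,x0:x1]=m[y0:y1,x0:x1]
    n,_,st,ce=cv2.connectedComponentsWithStats(k)
    return [(ce[i].round(1),st[i]) for i in range(1,n) if st[i][4]>=amin]
E
python3 - <<'E'
from h import *
t=snap('top');s=snap('scene')
for c in('red','blue','yellow'):
    a=blobs(t,c,(280,220,385,290));b=blobs(s,c,(230,220,355,300));print(c,a,b)
    if a and b:
        A=max(a,key=lambda x:x[1][4])[0];B=max(b,key=lambda x:x[1][4])[0];print(two(ray(t,A),ray(s,B)),plane(t,A,.12))
a=blobs(t,'green',(185,240,215,280),80,50);b=blobs(s,'green',(425,245,460,285),80,50);print(a,b)
A,B=a[0][0],b[0][0];print(two(ray(t,A),ray(s,B)),plane(t,A,.054))
g=cv2.inRange(t['color'],(120,120,120),(255,255,255));g[:,:278]=0;g[:,385:]=0;g[:221]=0;g[290:]=0
c=max(cv2.findContours(g,0,2)[0],key=cv2.contourArea);r=cv2.minAreaRect(c);print(r)
P=np.array([plane(t,p,.06) for p in cv2.boxPoints(r)]);print(P,P.mean(0),np.linalg.norm(np.diff(P,axis=0),axis=1))
print('green marks',[ (x[0],plane(t,x[0],.08)) for x in blobs(t,'green',(280,222,385,290),60,40,4)])
E
```

```text
red [(array([319. , 251.5]), array([315, 248,   9,   8,  64], dtype=int32))] [(array([305.7, 239. ]), array([301, 231,  10,  17, 135], dtype=int32))]
(array([0.5284713 , 0.00257653, 0.10751183]), np.float64(0.0006832193665339127)) [0.52578631 0.00292217 0.12      ]
blue [(array([341.4, 253.9]), array([339, 251,   6,   7,  41], dtype=int32))] [(array([281.6, 235.2]), array([277, 228,  10,  16, 121], dtype=int32))]
(array([ 0.51922546, -0.06073348,  0.10806104]), np.float64(0.0003481971889974096)) [ 0.51674072 -0.06000469  0.12      ]
yellow [(array([364.9, 245.7]), array([361, 241,  10,  12,  77], dtype=int32))] [(array([253.8, 236.8]), array([250, 234,   9,   6,  34], dtype=int32))]
(array([ 0.53861013, -0.12900527,  0.11868822]), np.float64(0.0027415550120804175)) [ 0.53819382 -0.1275055   0.12      ]
[(array([197.1, 257.9]), array([192, 253,  11,  11,  92], dtype=int32))] [(array([442.6, 260.3]), array([437, 256,  12,  10,  89], dtype=int32))]
(array([0.53316741, 0.36377264, 0.05179233]), np.float64(5.691985650223183e-05)) [0.53270444 0.36318802 0.054     ]
((330.45733642578125, 251.38414001464844), (100.60313415527344, 54.55317687988281), 6.340191841125488)
[[ 0.47873514  0.12619073  0.06      ]
 [ 0.64247457  0.10595106  0.06      ]
 [ 0.59809816 -0.19106346  0.06      ]
 [ 0.43628972 -0.16362521  0.06      ]] [ 0.5388994  -0.03063672  0.06      ] [0.16498558 0.30031132 0.16411834]
green marks [(array([299.9, 231.3]), array([0.59679502, 0.05696719, 0.08      ])), (array([321.3, 233.9]), array([ 0.58682074, -0.00552507,  0.08      ])), (array([343. , 236.2]), array([ 0.5777447 , -0.06878063,  0.08      ])), (array([364.9, 238.5]), array([ 0.56866867, -0.13248335,  0.08      ]))]
```

```bash
cat >> h.py <<'E'
A=np.radians(-8.4);X=np.array([np.cos(A),np.sin(A),0]);C={'red':np.array([.5436,.001,0]),'blue':np.array([.5342,-.0623,0])}
def delta(p,yaw=171.6):
    o=manip.observe();R=Ro.from_euler('xyz',o['orientation'],degrees=True)
    v=R.inv().apply(np.array(p)-o['tool_pos'])/.2;r=(R.inv()*Ro.from_euler('xyz',[180,0,yaw],degrees=True)).as_rotvec(degrees=True)/90
    print(np.r_[v,r].round(3),'t',o['time'],'F',o['force'].round(1),o['tool_pos'].round(4))
E
python3 -c "
from h import *
p=C['red']-.065*X;p[2]=.2;delta(p);p[2]=.108;print(p)"
```

```text
[-2.241e+00 -2.022e+00  1.560e-01 -1.000e-03 -0.000e+00 -1.240e-01] t 0.2 F [-0.5 -0.4  0.5] [0.192  0.5415 0.2307]
[0.4792973 0.0104954 0.108    ]
```

Emit:
step_arm(
  deltas=[
    [-0.2,-0.18,0,0,0,-0.03],
    [-0.4,-0.36,0,0,0,-0.06],
    [-0.6,-0.54,0,0,0,-0.09],
    [-0.8,-0.72,0,0,0,-0.124],
    [-0.95,-0.86,0,0,0,-0.124],
  ],
  claw=0,
)

```text
time: 0.82
tool_pos: [0.3143, 0.3144, 0.2313]
orientation: [-180.0, 0.0, 171.6]
force: [1.0, 0.4, 0.3]
opening: 0.0001
grip_force: 0.0
```

```bash
python3 -c "
from h import *
p=C['red']-.065*X;p[2]=.2;delta(p)"
```

```text
[-1.038 -1.383  0.157 -0.     0.     0.   ] t 0.825 F [1.  0.4 0.3] [0.3143 0.3144 0.2313]
```

Emit:
step_arm(
  deltas=[
    [-0.2,-0.25,0,0,0,0],
    [-0.4,-0.5,0,0,0,0],
    [-0.55,-0.75,0,0,0,0],
    [-0.75,-0.98,0,0,0,0],
    [-0.75,-0.98,0,0,0,0],
  ],
)

```text
time: 1.45
tool_pos: [0.4362, 0.0969, 0.2314]
orientation: [-180.0, 0.1, 171.2]
force: [-0.1, 0.5, 1.0]
opening: -0.0001
grip_force: 0.0
```

```bash
python3 -c "
from h import *
p=C['red']-.065*X;p[2]=.2;delta(p)"
```

```text
[-0.279 -0.394  0.158 -0.001  0.001 -0.004] t 1.45 F [-0.1  0.5  1. ] [0.4362 0.0969 0.2314]
```

Move above the spot in front of red, then take one close look.

Emit:
step_arm(
  deltas=[
    [-0.14,-0.2,0.08,0,0,0],
    [-0.28,-0.394,0.158,0,0,-0.004],
    [-0.28,-0.394,0.158,0,0,-0.004],
    [-0.28,-0.394,0.158,0,0,-0.004],
  ],
)

```text
time: 1.95
tool_pos: [0.4768, 0.0155, 0.1995]
orientation: [180.0, -0.1, 172.0]
force: [-0.3, 0.0, -0.9]
opening: -0.0003
grip_force: 0.0
```

```bash
python3 -c "
from h import *
p=C['red']-.065*X;p[2]=.2;delta(p)
st=manip.observe();w=snap('wrist','w1.png')
for c in('red','blue','green'): print(c,[(b[0],b[1][4],plane(w,b[0],.12 if c!='green' else .08,st).round(4)) for b in blobs(w,c,(0,0,640,480),100,50,150)])
p[2]=.105;delta(p)"
```

```text
[-0.016 -0.023 -0.003  0.    -0.001  0.004] t 1.95 F [-0.3  0.  -0.9] [0.4768 0.0155 0.1995]
red []
blue [(array([ 14.1, 302.1]), np.int32(1498), array([ 0.4845, -0.2124,  0.12  ])), (array([227.1, 310. ]), np.int32(696), array([ 0.5128, -0.0578,  0.12  ])), (array([629.1, 342.2]), np.int32(775), array([0.5833, 0.2435, 0.12  ]))]
green []
[-0.016 -0.025  0.474  0.    -0.001  0.005] t 2.0 F [ 0.1 -0.4  0.7] [0.4769 0.0157 0.1998]
```

View pics/w1.png

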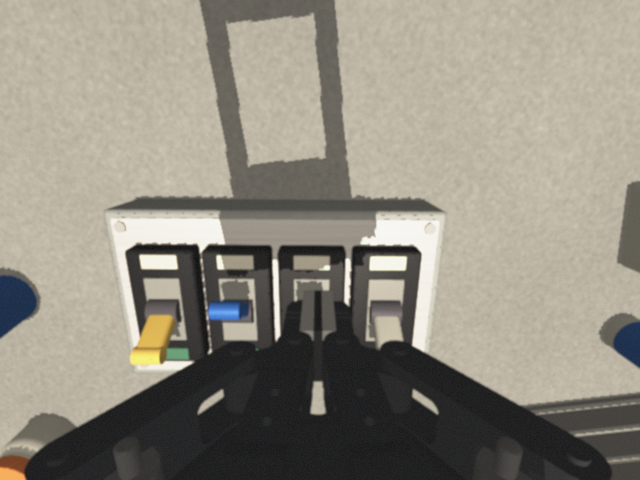

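The wrist view agrees: blue lever at (227,310), ON levers yellow (153,340) and white (388,330). The fingers hide red and are lined up with it. Descend in front of it.

Emit:
step_arm(
  deltas=[
    [-0.016,-0.025,0.2,0,0,0.004],
    [-0.016,-0.025,0.4,0,0,0.004],
    [-0.016,-0.025,0.475,0,0,0.004],
    [-0.016,-0.025,0.475,0,0,0.004],
  ],
)

```text
time: 2.5
tool_pos: [0.4786, 0.0106, 0.1041]
orientation: [180.0, -0.2, 171.7]
force: [-0.7, 0.5, 0.4]
opening: 0.0
grip_force: 0.0
```

```bash
python3 -c "
from h import *
p=C['red']-.004*X;p[2]=.105;delta(p)"
```

```text
[-0.308 -0.001 -0.005  0.    -0.002  0.002] t 2.5 F [-0.7  0.5  0.4] [0.4786 0.0106 0.1041]
```

Emit:
step_arm(
  deltas=[
    [-0.08,0,0,0,0,0],
    [-0.14,0,0,0,0,0],
    [-0.19,0,0,0,0,0],
    [-0.24,0,0,0,0,0],
    [-0.28,0,0,0,0,0],
    [-0.31,0,0,0,0,0],
    [-0.31,0,0,0,0,0],
  ],
)

```text
time: 3.38
tool_pos: [0.5404, 0.0003, 0.1053]
orientation: [180.0, -0.2, 171.6]
force: [-5.4, 1.5, 8.1]
opening: 0.0002
grip_force: 4.2
```

Emit:
step_arm(
  deltas=[
    [0.08,0,0,0,0,0],
    [0.2,0,0,0,0,0],
    [0.28,0,0,0,0,0],
    [0.3,0,-0.2,0,0,0],
    [0.3,0,-0.4,0,0,0],
    [0.3,0,-0.4,0,0,0],
  ],
)

```text
time: 4.12
tool_pos: [0.4847, 0.0086, 0.188]
orientation: [180.0, 0.5, 171.6]
force: [0.8, 0.1, -0.4]
opening: 0.0002
grip_force: 0.0
```

```bash
python3 -c "
from h import *
t=snap('top');cv2.imwrite('pics/t2.png',cv2.resize(t['color'][210:300,260:400],None,fx=5,fy=5))
p=C['blue']-.065*X;p[2]=.185;delta(p)"
```

```text
[ 0.021 -0.314  0.006  0.     0.003  0.   ] t 4.175 F [ 0.7  0.  -0.5] [0.4833 0.0087 0.1862]
```

View pics/t2.png

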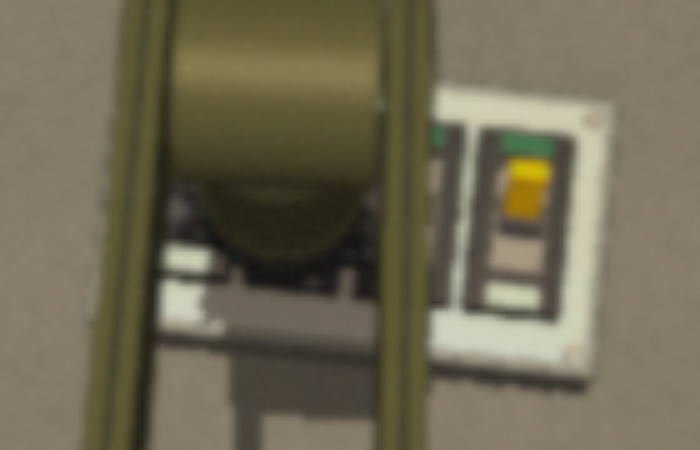

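The arm hides red from above; only yellow shows (ON, 525,190). I'll move across to blue and check red with the wrist camera.

Emit:
step_arm(
  deltas=[
    [0.02,-0.16,0,0,0,0],
    [0.02,-0.314,0,0,0,0],
    [0.02,-0.314,0,0,0,0],
    [0.02,-0.314,0,0,0,0],
  ],
)

```text
time: 4.68
tool_pos: [0.4684, -0.0523, 0.1838]
orientation: [180.0, -0.1, 171.6]
force: [-0.9, -0.1, -0.6]
opening: 0.0003
grip_force: 0.0
```

```bash
python3 -c "
from h import *
w=snap('wrist','w2.png')
p=C['blue']-.065*X;p[2]=.105;delta(p)"
```

```text
[-0.008 -0.003  0.395  0.    -0.001  0.   ] t 4.725 F [ 0.4 -0.5  0.4] [ 0.4686 -0.0521  0.184 ]
```

View pics/w2.png

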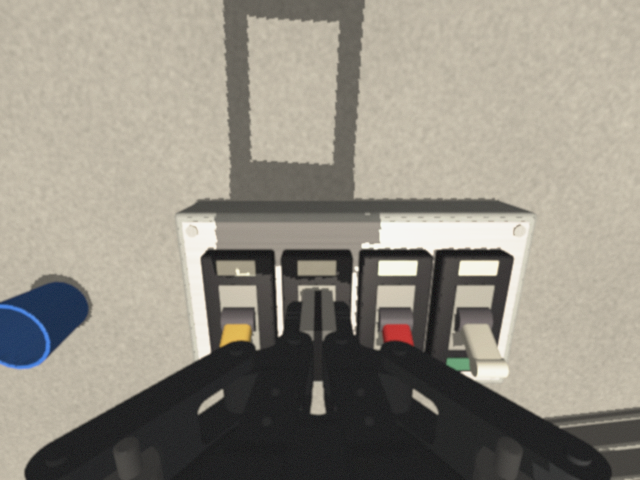

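Red (397,335) now leans the ON way, like white and yellow. Now blue.

Emit:
step_arm(
  deltas=[
    [-0.008,-0.003,0.2,0,0,0],
    [-0.008,-0.003,0.395,0,0,0],
    [-0.008,-0.003,0.395,0,0,0],
    [-0.008,-0.003,0.395,0,0,0],
  ],
)

```text
time: 5.22
tool_pos: [0.4712, -0.0532, 0.1064]
orientation: [180.0, 0.0, 171.7]
force: [0.7, -0.4, -0.0]
opening: 0.0002
grip_force: 0.0
```

Emit:
step_arm(
  deltas=[
    [-0.08,0,0,0,0,0],
    [-0.14,0,0,0,0,0],
    [-0.19,0,0,0,0,0],
    [-0.24,0,0,0,0,0],
    [-0.28,0,0,0,0,0],
    [-0.31,0,0,0,0,0],
    [-0.31,0,0,0,0,0],
  ],
)

```text
time: 6.1
tool_pos: [0.5315, -0.0627, 0.1062]
orientation: [-180.0, -0.1, 171.6]
force: [-4.4, -0.2, 6.3]
opening: -0.0
grip_force: 3.0
```

Emit:
step_arm(
  deltas=[
    [0.08,0,0,0,0,0],
    [0.2,0,0,0,0,0],
    [0.28,0,0,0,0,0],
    [0.3,0,-0.2,0,0,0],
    [0.3,0,-0.4,0,0,0],
    [0.3,0,-0.4,0,0,0],
  ],
)

```text
time: 6.85
tool_pos: [0.4749, -0.0544, 0.1889]
orientation: [-180.0, 0.5, 171.6]
force: [0.0, -0.1, 0.4]
opening: -0.0003
grip_force: 0.0
```

```bash
python3 -c "
from h import *
delta([.41,.18,.2]);delta([.533,.3635,.10])"
```

```text
[ 0.491  1.112 -0.06  -0.     0.005  0.   ] t 6.85 F [ 0.  -0.1  0.4] [ 0.4749 -0.0544  0.1889]
[ 0.02   2.11   0.444 -0.     0.005  0.   ] t 6.85 F [ 0.  -0.1  0.4] [ 0.4749 -0.0544  0.1889]
```

Emit:
step_arm(
  deltas=[
    [0,0.25,-0.05,0,0,0],
    [0,0.5,-0.05,0,0,0],
    [0,0.75,-0.05,0,0,0],
    [0.01,1,-0.05,0,0,0],
  ],
)

```text
time: 7.35
tool_pos: [0.4991, 0.1456, 0.1946]
orientation: [-180.0, -0.1, 171.6]
force: [1.0, -0.2, 0.5]
opening: -0.0003
grip_force: 0.0
```

Emit:
step_arm(
  deltas=[
    [0,0.25,0,0,0,0],
    [0,0.5,0,0,0,0],
    [0,0.75,0,0,0,0],
    [0,0.9,0,0,0,0],
    [0,0.9,0,0,0,0],
  ],
)

```text
time: 7.98
tool_pos: [0.5253, 0.3242, 0.1941]
orientation: [-180.0, -0.1, 171.8]
force: [0.9, -0.7, -0.4]
opening: 0.0003
grip_force: 0.0
```

```bash
python3 -c "
from h import *
t=snap('top');cv2.imwrite('pics/t3.png',cv2.resize(t['color'][200:300,170:400],None,fx=3.4,fy=3.4))
st=manip.observe();w=snap('wrist','w3.png')
print([(b[0],b[1],plane(w,b[0],.054,st).round(4)) for b in blobs(w,'green',(0,0,640,480),100,50,100)])
delta([.533,.3635,.10])"
```

```text
[(array([364.5, 231.3]), array([348, 215,  34,  34, 871], dtype=int32), array([0.5324, 0.363 , 0.054 ]))]
[-0.011  0.214  0.471 -0.001 -0.001  0.001] t 8.075 F [-0.8  0.   0.3] [0.5248 0.3216 0.1944]
```

View pics/t3.png

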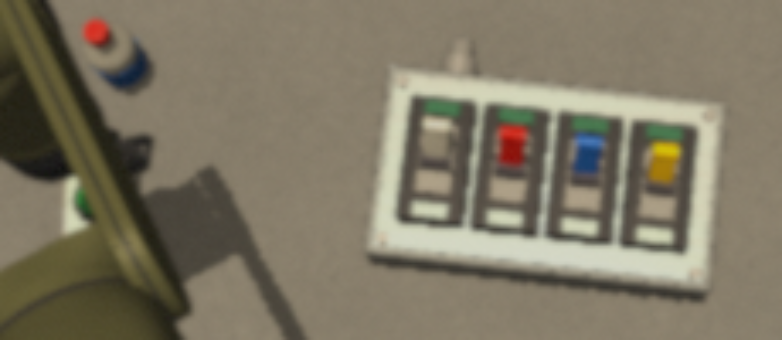

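View pics/w3.png

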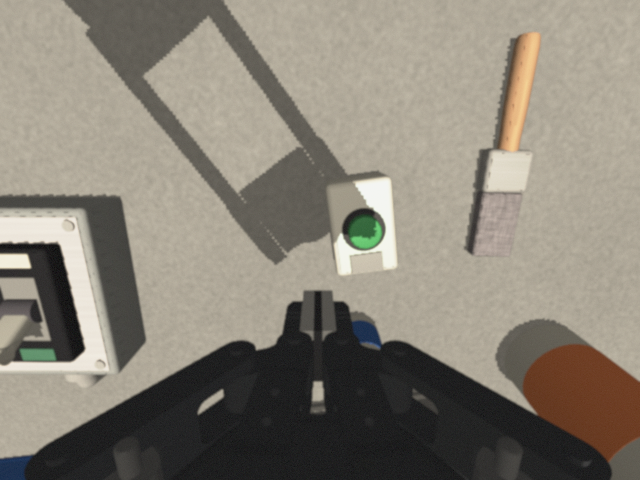

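All four levers now lean ON in the top view: white, red, blue and yellow at (437,140), (513,147), (588,155) and (665,163). The wrist view puts the green button (364,231) at (0.532,0.363), matching the earlier measurement.

Emit:
step_arm(
  deltas=[
    [-0.011,0.1,0.1,0,0,0],
    [-0.011,0.21,0.3,0,0,0],
    [-0.011,0.21,0.5,0,0,0],
    [-0.011,0.21,0.595,0,0,0],
    [-0.011,0.21,0.595,0,0,0],
    [-0.011,0.21,0.595,0,0,0],
  ],
)

```text
time: 8.82
tool_pos: [0.5346, 0.3636, 0.0769]
orientation: [180.0, 0.0, 171.6]
force: [0.1, -0.2, 0.4]
opening: -0.0002
grip_force: 0.0
```

```bash
python3 -c "
from h import *
delta([.5327,.3633,.048])"
```

```text
[ 0.009 -0.003  0.145  0.     0.    -0.   ] t 8.825 F [ 0.1 -0.2  0.4] [0.5346 0.3636 0.0769]
```

Emit:
step_arm(
  deltas=[
    [0.005,0,0.04,0,0,0],
    [0.005,0,0.08,0,0,0],
    [0.005,0,0.105,0,0,0],
    [0.005,0,0.12,0,0,0],
    [0.005,0,0.13,0,0,0],
    [0.005,0,0.14,0,0,0],
    [0.005,0,0.14,0,0,0],
  ],
)

```text
time: 9.7
tool_pos: [0.5328, 0.3636, 0.0489]
orientation: [-180.0, -0.0, 171.6]
force: [-2.2, -1.0, 5.3]
opening: -0.0003
grip_force: 2.3
```

Emit:
step_arm(
  deltas=[
    [0,0,0.005,0,0,0],
    [0,0,0.01,0,0,0],
    [0,0,0.015,0,0,0],
    [0,0,0.015,0,0,0],
  ],
)

```text
time: 10.2
tool_pos: [0.5329, 0.3637, 0.0479]
orientation: [180.0, 0.0, 171.6]
force: [-5.6, -3.6, 17.1]
opening: 0.0
grip_force: 8.2
```

17 N with the tip stopped at 48 mm means the button is fully in. Lift straight off.

Emit:
step_arm(
  deltas=[
    [0,0,-0.04,0,0,0],
    [0,0,-0.15,0,0,0],
    [0,0,-0.35,0,0,0],
    [0,0,-0.6,0,0,0],
    [0,0,-0.6,0,0,0],
  ],
)

```text
time: 10.82
tool_pos: [0.5367, 0.3659, 0.1706]
orientation: [179.6, 0.5, 171.6]
force: [0.8, -0.0, -0.5]
opening: -0.0
grip_force: 0.0
```

Emit:
step_arm(
  deltas=[
    [0,-0.2,0,0,0,0],
    [0.1,-0.25,0,0,0,0],
    [0.2,-0.25,0,0,0,0],
    [0.2,-0.25,0,0,0,0],
  ],
)

```text
time: 11.32
tool_pos: [0.4846, 0.3206, 0.1651]
orientation: [-180.0, -0.1, 171.7]
force: [-0.6, 0.1, 0.5]
opening: 0.0
grip_force: 0.0
```

```bash
python3 -c "
from h import *
s=snap('scene');cv2.imwrite('pics/s4.png',cv2.resize(s['color'][200:340,220:520],None,fx=2.6,fy=2.6))
b=blobs(s,'green',(425,245,460,285),80,50);print(b)
print(manip.observe()['force'])"
```

```text
[(array([442.6, 260.3]), array([437, 256,  12,  10,  88], dtype=int32))]
[ 0.89903787  0.45005442 -0.27981846]
```

View pics/s4.png

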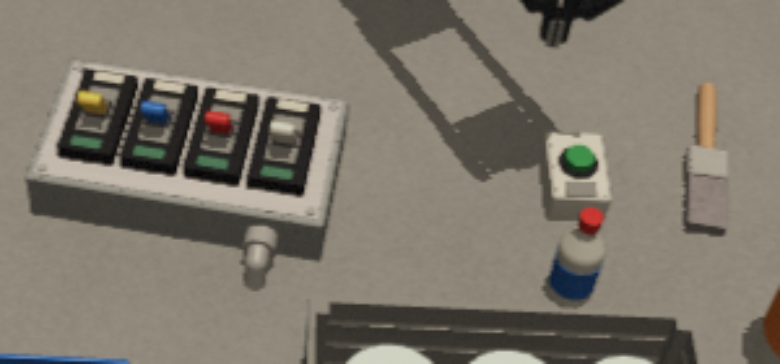

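The levers (92,102), (155,111), (218,122) and (284,132) are all ON. The button (578,160) is back out at exactly its old pixel, and the robot is clear.

```bash
python3 -c "
from workcell import manip
print(manip.job_done())"
```

```text
the job is handed in; nothing more can be done
None
```

The job is handed in at about 11 s of the 54 s: I flipped the red main lever and then the blue dryer lever to ON, then pressed the green button fully in and let it come back out; white and yellow stayed ON, and the start box did not move.

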